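# Clear the corner board, then hold the thermostat cover square in it

## Task

The orange-handled vent key is lying in the corner of the fenced corner board: first hang it up by its eye on the hook of the red-footed stand and let go of it. Then lay the green thermostat cover flat on the board and press it firmly into the corner, its sides flush against both aluminium fences at once, and finish while still holding it pressed there. Leave the two fuse plugs, the pressure snubber and the brass thermometer stem where they are.

Things in the scene. Friction and masses are not known exactly. Their poses are not given: they have to be found in the camera images.
- jig: Corner board fixed to the shelf: pale wooden plate 205 x 175 x 12 mm with two rigid aluminium fences at right angles, 14 mm thick, tops 30 mm above the plate. Origin: the inner corner where the two fence faces meet, at the plate's underside (shelf level); z up. The plate runs from the corner to -190 mm along x and -160 mm along y; those two sides are open.
- fence_x: The fence that stops motion along the board's +x: its face is the plane x = 0 of the board's frame, running along y. Same origin and axes as the board.
- fence_y: The fence that stops motion along the board's +y: its face is the plane y = 0 of the board's frame, running along x. Same origin and axes as the board. Both fences are polished and the plate lacquered (friction about 0.2), but rubbing hard on one can still hold the cover just short of the other.
- hook: Hook stand fixed to the shelf: red foot 90 x 90 x 12 mm, dark post 14 mm thick, 210 mm high, steel hook of 8 mm round bar. Origin: centre of the foot's underside, z up. The hook's arm leaves the post 194 mm up and runs along the stand's -x, sinking to 186 mm at x = -78 mm, then turns up at x = -94 mm to a free tip at x = -100 mm.
- hook_tip (a point): The top of the hook's upturned free tip, 220 mm above the shelf; the tip rises about 30 mm above the arm.
- key: Vent key, 151 mm long, 0.14 kg, lying flat on the corner board at the start: orange grip 60 x 16 mm, 20 mm high; steel shank 6 mm thick; brass head 18 x 18 x 14 mm at its -x end; steel eye (ring 38 mm outside, 28 mm hole, 6 mm thick) at its +x end. Origin: centre of the grip's underside; x towards the eye, z up as it lies. With its eye over the hook's tip it swings down to hang when let go.
- key_eye (a point): The centre of the eye's hole, 62 mm from the key's origin along its x and 3 mm above its underside.
- cover: Green enamel thermostat cover, 84 x 84 mm and 38 mm high, about 0.3 kg, lying on the shelf at the start. On its top, centred, stands a fixed white bar knob 46 mm (along x) x 20 mm (along y) x 26 mm high (top 64 mm above the underside): the place to grip it. Origin: centre of its underside, z up. Any of its sides may go against either fence.
- fuse_a: White porcelain fuse plug, upright, 34 mm across and 40 mm high; origin at its underside. Bystander.
- fuse_b: Second white porcelain fuse plug, the same. Bystander.
- snubber: Steel pressure snubber, upright, 30 mm across and 48 mm high; origin at its underside. Bystander.
- stem: Brass thermometer stem lying flat, 120 mm long, up to 22 mm wide and 18 mm high; origin at the underside near its block end. Bystander.
Not all that is in view belongs to the job. What is meant by the key is not pink, and is the larger of those in its own colour.

How it is judged:
By the outcome, as a careful person would: the job done as asked, in the order asked, and still so for the second after the job is handed in, while the arm keeps its last pose, push and grip.
It also fails if it takes over 72 s, if anything falls off the work surface, if the arm or the gripper's body presses on something with over 40 N, if the wrist force passes 120 N, or if a joint passes its speed limit or range.

## Robot

A 6-joint arm with a two-finger parallel gripper is mounted at the origin on the work surface. World frame = base frame: x ahead of the robot, y to its left, z up, the work surface at z = 0. Lengths are in m, angles in rad, forces in N, time in s.
With the tool pointing down it reaches from about 0.3 to 1 m from the base axis. Payload 5.1 kg.
Tool frame: the origin (TCP) lies midway between the tips of the shut fingers; the grasp point (between the pads) lies 19 mm behind it; y points along the fingers, z is the direction in which the jaws open and shut, and the axes are right-handed (so a half turn about y gives the same grasp; the last joint's range is limited). The gripper opens to 95 mm and grips with 3 to 60 N. Pads are 20 mm wide; open, the fingers measure 119 mm over their backs; the gripper's body (75 mm by 180 mm) begins 59 mm behind the grasp point.
Start: joints at [-1.376, 0.124, 1.65, -0, 1.367, -0.083], TCP at [0.178, -0.625, 0.215] pointing down, gripper open.
Joint ranges: [-2.61, 2.61], [-1.02, 2.33], [0.03, 2.71], [-1.35, 4.49], [0.32, 2.68], [-2.91, 2.91]. Speed limits (rad/s): [2.57, 2.57, 3.14, 3.14, 3.14, 3.14].

## Interface

Orientations are given as a rotation vector (axis times angle).
In Python, from bench import monitor, camera, camera_model, job gives the robot as it stands. The module is installed in compiled form; this text tells all that it offers.
- The arm moves only by the tool arm_command, never from a script. Its argument "series" is a list of rows, each an object of numbers: "hand": the closure, from 0 (fully open) to 1 (shut); "tx", "ty", "tz": the shift along the tool's x, y, z in units of 60 mm (1.0 is 60 mm); "spin": the turn about the tool's y in units of 6 degrees (1.0 is 6 degrees). In form: [{"hand": .., "tx": .., "ty": .., "tz": .., "spin": ..}, ...]. A call has 1 to 12 rows; each row shifts and turns the commanded pose from where the row before left it, along the tool's axes as they then stand; what a row does not reach is not made up. A row lasts 1/8 s, in which the tool goes at most 62.5 mm and 10.7 degrees, less where a joint would pass 70% of its speed; a pose out of reach is approached as far as the arm can. A call is refused whole if a number of a shift passes 1 or a number of a turn 1, either way. A call with a gripper value outside its range is refused whole. The fingers move at their own pace and stop on an object; "newtons" is the grip in N (left out, the last holds). Time passes only in rows, so rows that do not move let the fingers close. It gives the time, the measured TCP pose, the force and the opening at its end, in the units of the state.
- monitor.observe(): the state, without advancing time (a new reading comes with each control period).
- camera(name): name is "side" or "top" or "wrist"; returns (picture, depth): 400x640x3 uint8, red, green, blue; 400x640 float32, m along the optical axis (not along the pixel's ray), 0 where there is no reading.
- camera_model(name): a dict with "fx", "fy", "cx", "cy" (pixels), "R" (3x3) and "t" (3): a world point X has camera coordinates R X + t. Camera axes: x right, y down, z forward; pixel columns grow to the right and rows downward; lengths in m; the calibration is good to about 2 mm. A picture is of the moment at which its call begins: read the wrist's pose just before it. camera_model takes no time and is no camera call; for the wrist camera it gives the pose at the moment of the call.
- job.hand_in(): hands the job in, once; it reports no verdict.
The state is a dict: "clock": time; "qpos": joint angles; "joint_velocities": joint speeds; "tau": joint torques, N m; "tcp_pos": TCP position; "eef_rot": TCP orientation; "ft_force": force on the tool from outside, world axes, zero at the start; "torque": the same for the moment, N m; "opening": opening from 0.0 (shut) to 1.0 (fully open).
Only numpy, scipy, OpenCV 4.12 (cv2) and the standard library are available. Lean on these libraries where they do the work, as an engineer would, in place of code of your own. Each camera call takes 0.05 s, during which the arm holds its last target. There are 200 camera calls.

## Working session

There is one attempt and no reset: what is moved stays moved. The work goes in short steps, Python scripts to look and compute and a tool call to move; the robot and the scene stay as the last step left them, time stands still between calls to the robot, and variables do not carry over. Pictures are saved under pics/ and viewed, about 8 in all and at most 12, crops included, and the job is handed in when it is done.

Besides the shell and the picture viewer there is one more tool, called after "Emit:" as name(argument=value, ...) on one line, values as JSON. arm_command: Moves the arm, as the interface text tells. Its arguments: {"type":"object","properties":{"series":{"type":"array","items":{"type":"object","properties":{"hand":{"type":"number"},"tx":{"type":"number"},"ty":{"type":"number"},"tz":{"type":"number"},"spin":{"type":"number"}}}},"newtons":{"type":"number"}},"required":["series"]}

```bash
mkdir -p pics; cat > h.py <<'E'
import numpy as np, cv2
from bench import monitor, camera, camera_model, job
from scipy.spatial.transform import Rotation as R
def snap(n,f):
    m=camera_model(n); p,d=camera(n); cv2.imwrite('pics/'+f,p[:,:,::-1]); np.savez('pics/'+f+'.npz',p=p,d=d,**m); return p,d,m
def pts(d,m):
    v,u=np.mgrid[:d.shape[0],:d.shape[1]]
    c=np.stack([(u-m['cx'])/m['fx']*d,(v-m['cy'])/m['fy']*d,d],-1)
    return (c-np.array(m['t']))@np.array(m['R'])
def ray(m,u,v,z):
    Rm=np.array(m['R']);c=-Rm.T@np.array(m['t']);r=Rm.T@np.array([(u-m['cx'])/m['fx'],(v-m['cy'])/m['fy'],1])
    return c+r*(z-c[2])/r[2]
E
python3 - <<'E'
from h import *
s=monitor.observe();print(s)
print(R.from_rotvec(s['eef_rot']).as_matrix().round(3))
for n in ('top','side'):
    p,d,m=snap(n,n+'0.png');print(m)
E
```

```text
{'clock': 0.0, 'qpos': array([-1.37563771e+00,  1.24511502e-01,  1.65167705e+00, -5.04400890e-06,
        1.36751227e+00, -8.25935137e-02]), 'joint_velocities': array([ 6.78239857e-04,  1.15140254e-04,  3.76957466e-04,  7.36900897e-05,
        2.09843243e-03, -7.42529652e-04]), 'tau': array([ 1.64660392e-03, -4.17602277e+01, -3.59927809e+01,  7.75973964e-02,
        4.91527515e-02, -1.69430800e-04]), 'tcp_pos': array([ 0.17807459, -0.62445486,  0.21338112]), 'eef_rot': array([-0.28984948,  2.07494374, -2.07053912]), 'ft_force': array([0.12059149, 0.57703902, 0.55019557]), 'torque': array([ 0.02552645, -0.00526537,  0.01016692]), 'opening': 0.9996752183406505}
[[-0.962 -0.     0.274]
 [-0.274  0.002 -0.962]
 [-0.    -1.    -0.002]]
{'fx': 394.7977386384398, 'fy': 394.7977386384398, 'cx': 323.97643885481955, 'cy': 196.3489685915022, 'R': array([[-0.1243448 , -0.99223842,  0.00113896],
       [-0.9688945 ,  0.12117172, -0.21577967],
       [ 0.21396687, -0.02793462, -0.97644141]]), 't': array([0.01936114, 0.54656108, 0.96773404])}
{'fx': 421.76643849217646, 'fy': 421.76643849217646, 'cx': 317.9791774655833, 'cy': 198.4218328145695, 'R': array([[-0.93512565, -0.35406175,  0.01342738],
       [-0.2428597 ,  0.61291071, -0.751904  ],
       [ 0.25799066, -0.70638569, -0.65913586]]), 't': array([0.47528687, 0.24979104, 0.89469598])}
```

View pics/top0.png

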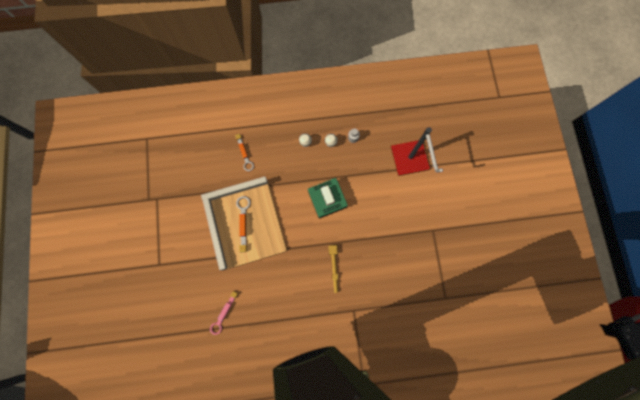

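View pics/side0.png

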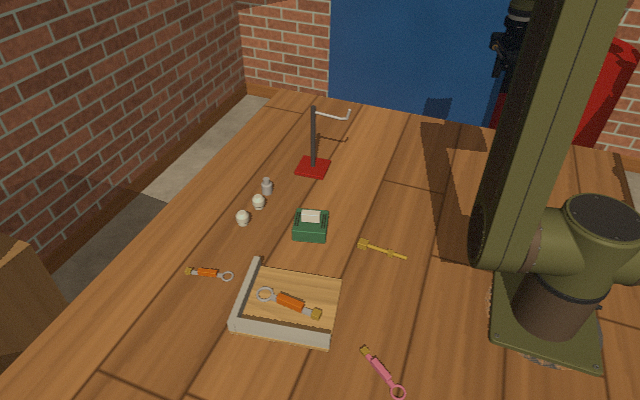

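The top view shows the board's corner at about (207,197), the key on it (eye 244,203; grip 242,225), and the cover at (328,198). The stand's foot is at (411,157) with the hook tip near (438,170). The small orange decoy at (245,152), the pink decoy at (224,313) and the bystanders lie clear of these.

```bash
python3 - <<'E'
from h import *
for n in('top','side'):
    f=np.load(f'pics/{n}0.png.npz');p,d=f['p'],f['d'];m={k:f[k] for k in f.files}
    X=pts(d,m);h=cv2.cvtColor(p,cv2.COLOR_RGB2HSV);H,S,V=[h[...,i].astype(int) for i in range(3)]
    z=X[...,2]
    def rep(name,mask):
        nl,l,st,c=cv2.connectedComponentsWithStats(mask.astype(np.uint8))
        for i in range(1,nl):
            if st[i,4]<25: continue
            q=X[l==i]; q=q[np.isfinite(q).all(1)]
            r=cv2.minAreaRect(q[:,:2].astype(np.float32)*1000)
            print(n,name,st[i,4],c[i].round(),'med',np.median(q,0).round(3),'zmax',q[:,2].max().round(3),'rect',np.round(r[0]),np.round(r[1]),round(r[2],1))
    ok=(X[...,0]>0)&(X[...,0]<.95)&(d>0)
    rep('orange',ok&(H>5)&(H<14)&(S>210)&(V>150)&(z>.005))
    rep('green',ok&(H>60)&(H<90)&(S>90)&(z>.02)&(X[...,0]>.2))
    rep('knob',ok&(S<60)&(V>150)&(z>.045))
    rep('red',ok&((H<4)|(H>176))&(S>180)&(z<.03)&(X[...,0]>.3))
    rep('fence',ok&(S<70)&(z>.03)&(z<.055)&(X[...,0]>.2))
    rep('hookhi',ok&(z>.1)&(X[...,0]>.45)&(X[...,1]<0))
    # steel hook
    k=ok&(z>.17)&(z<.24)&(X[...,0]>.4)&(V>110)
    q=X[k];print('hook pts',len(q));print(q[::max(1,len(q)//25)].round(3).tolist())
    print('tipmax',q[q[:,2].argmax()] if len(q) else None)
E
```

```text
top orange 37 [243. 150.] med [0.713 0.158 0.014] zmax 0.018 rect [713. 159.] [35.  8.] 12.8
top orange 81 [242. 225.] med [0.501 0.173 0.032] zmax 0.037 rect [502. 174.] [11. 51.] 84.6
top green 599 [328. 199.] med [ 0.54  -0.058  0.038] zmax 0.044 rect [547. -58.] [81. 78.] 14.7
top knob 102 [431. 152.] med [ 0.589 -0.305  0.192] zmax 0.199 rect [ 588. -305.] [84.  7.] 4.0
top knob 138 [327. 195.] med [ 0.547 -0.056  0.064] zmax 0.07 rect [548. -56.] [46. 20.] 14.4
top red 780 [409. 158.] med [ 0.631 -0.296  0.012] zmax 0.017 rect [ 637. -303.] [85. 90.] 3.5
top fence 73 [354. 134.] med [ 0.713 -0.152  0.038] zmax 0.052 rect [ 713. -152.] [25. 24.] 80.0
top fence 98 [305. 139.] med [ 0.716 -0.017  0.038] zmax 0.043 rect [717. -18.] [28. 28.] 82.8
top fence 93 [330. 139.] med [ 0.706 -0.087  0.038] zmax 0.043 rect [708. -88.] [26. 29.] 38.6
top fence 809 [224. 212.] med [0.58  0.237 0.042] zmax 0.049 rect [508. 171.] [205. 172.] 9.4
top fence 79 [328. 194.] med [ 0.554 -0.063  0.038] zmax 0.055 rect [553. -58.] [56. 29.] 13.9
top hookhi 285 [428. 146.] med [ 0.627 -0.302  0.192] zma
[... 1888 characters left out ...]
17.] 1.8
hook pts 133
[[0.95, -1.317, 0.17], [0.543, -0.305, 0.22], [0.541, -0.308, 0.216], [0.628, -0.301, 0.198], [0.633, -0.299, 0.195], [0.62, -0.303, 0.196], [0.646, -0.296, 0.191], [0.621, -0.299, 0.194], [0.608, -0.301, 0.196], [0.622, -0.301, 0.19], [0.607, -0.3, 0.194], [0.548, -0.308, 0.202], [0.61, -0.299, 0.191], [0.596, -0.3, 0.193], [0.548, -0.308, 0.199], [0.598, -0.299, 0.19], [0.585, -0.303, 0.191], [0.548, -0.309, 0.196], [0.588, -0.301, 0.188], [0.574, -0.303, 0.19], [0.562, -0.308, 0.19], [0.547, -0.304, 0.196], [0.571, -0.302, 0.189], [0.557, -0.303, 0.191], [0.544, -0.305, 0.193], [0.56, -0.303, 0.187], [0.546, -0.303, 0.19]]
tipmax [ 0.5375657  -0.3057471   0.22063315]
```

```bash
python3 - <<'E'
import cv2,numpy as np
a=cv2.imread('pics/top0.png');b=cv2.imread('pics/side0.png')
o=np.vstack([np.hstack([cv2.resize(a[120:220,380:480],(400,300),interpolation=3),cv2.resize(b[95:195,285:385],(400,300),interpolation=3)]),
np.hstack([cv2.resize(a[170:275,195:300],(400,300),interpolation=3),cv2.resize(b[255:355,225:345],(400,300),interpolation=3)])])
cv2.imwrite('pics/c1.png',o)
E
```

```text
(no output)
```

View pics/c1.png

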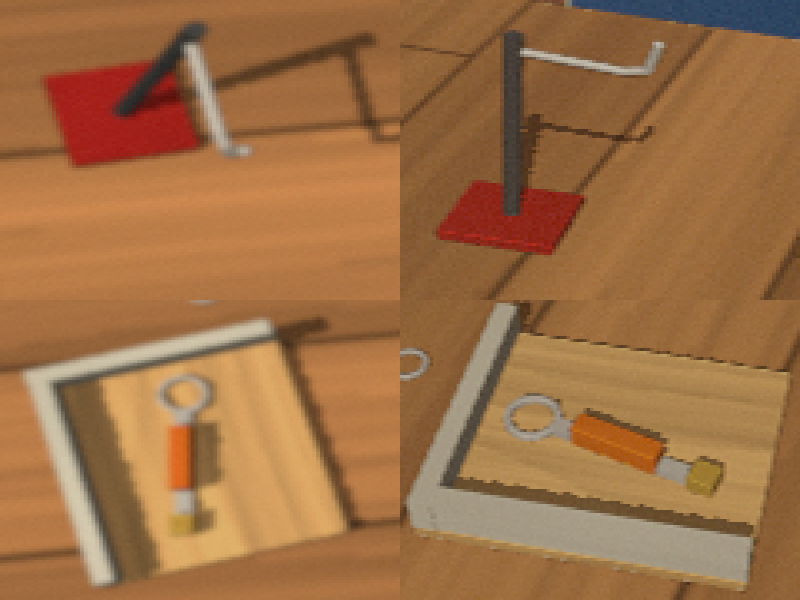

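Numbers agree in both views and with the given sizes. Next I get the key's axis from rays, plus the move numbers.

```bash
cat >> h.py <<'E'
def go(x,y,z,yaw=None):
    s=monitor.observe();M=R.from_rotvec(s['eef_rot']).as_matrix();d=np.array([x,y,z])-s['tcp_pos']
    print('t',round(s['clock'],2),'tcp',s['tcp_pos'].round(4),'tz yaw',np.degrees(np.arctan2(M[1,2],M[0,2])).round(2),'F',s['ft_force'].round(1),'op',round(s['opening'],3))
    print('d',d.round(4),'units tx,ty,tz',(d@M/.06).round(3))
    if yaw is not None:
        e=(np.degrees(np.arctan2(M[1,2],M[0,2]))-yaw+90)%180-90
        print('spin deg',e.round(2),'units',(e/6).round(3))
E
python3 - <<'E'
from h import *
for n in('top','side'):
    f=np.load(f'pics/{n}0.png.npz');p,d=f['p'],f['d'];m={k:f[k] for k in f.files}
    X=pts(d,m);h=cv2.cvtColor(p,cv2.COLOR_RGB2HSV);H,S,V=[h[...,i].astype(int) for i in range(3)]
    # board frame
    c=np.array([.5838,.2579]);a=np.radians(9.5);B=np.array([[np.cos(a),np.sin(a)],[-np.sin(a),np.cos(a)]])
    q=(X[...,:2]-c)@B.T
    inb=(q[...,0]<-.02)&(q[...,0]>-.18)&(q[...,1]<-.025)&(q[...,1]>-.15)&(X[...,2]<.06)
    st=inb&(S<70)&(V>120); hi=inb&(X[...,2]>.022)
    for nm,k in(('steel',st),('high',hi),('orange',inb&(H<14)&(S>210))):
        w=X[k];r=cv2.minAreaRect(w[:,:2].astype(np.float32)*1000);print(n,nm,len(w),w.mean(0).round(4),np.round(r[0]),np.round(r[1]),round(r[2],1))
        u,s_,v=np.linalg.svd(w[:,:2]-w[:,:2].mean(0));print('  dir',np.degrees(np.arctan2(v[0,1],v[0,0])).round(1))
    k=st&(q[...,0]>-.06);w=X[k];print('eye',len(w),w.min(0).round(3),w.max(0).round(3))
if 1:
    m=camera_model('top');print('eye ray',ray(m,244.1,203.5,.015),'head',ray(m,243,250,.026))
    m=camera_model('side');print('eye ray',ray(m,264.8,294.5,.015),'head',ray(m,331-225+225-15,313.5,.026))
go(.503,.176,.2)
E
```

```text
top steel 90 [0.5223 0.1722 0.0169] [517. 170.] [ 33. 123.] 88.9
  dir 175.1
top high 192 [0.4865 0.1764 0.0302] [484. 177.] [ 16. 102.] 84.9
  dir 175.6
top orange 81 [0.5021 0.1728 0.032 ] [502. 174.] [11. 51.] 84.6
  dir 175.4
eye 58 [0.538 0.153 0.009] [0.578 0.186 0.022]
side steel 163 [0.5259 0.176  0.0175] [518. 170.] [122.  39.] 2.1
  dir 175.3
side high 325 [0.4903 0.1801 0.0294] [492. 179.] [ 20. 111.] 86.5
  dir 175.7
side orange 161 [0.5033 0.1798 0.0284] [504. 178.] [17. 57.] 85.2
  dir 174.4
eye 106 [0.538 0.152 0.011] [0.579 0.191 0.022]
eye ray [0.56167987 0.16703491 0.015     ] head [0.43601373 0.17795485 0.026     ]
eye ray [0.56560863 0.1727147  0.015     ] head [0.44336541 0.18380723 0.026     ]
t 0.1 tcp [ 0.1781 -0.6245  0.2135] tz yaw -74.08 F [ 0.3 -0.1  0.4] op 1.001
d [ 0.3249  0.8005 -0.0135] units tx,ty,tz [ -8.866   0.248 -11.345]
```

Emit:
arm_command(series=[{"tx": -0.6, "tz": -0.77, "hand": 0.4}, {"tx": -0.6, "tz": -0.77, "hand": 0.4}, {"tx": -0.6, "tz": -0.77, "hand": 0.4}, {"tx": -0.6, "tz": -0.77, "hand": 0.4}, {"tx": -0.6, "tz": -0.77, "hand": 0.4}, {"tx": -0.6, "tz": -0.77, "hand": 0.4}, {"tx": -0.6, "tz": -0.77, "hand": 0.4}, {"tx": -0.6, "tz": -0.77, "hand": 0.4}, {"tx": -0.6, "tz": -0.77, "hand": 0.4}, {"tx": -0.6, "tz": -0.77, "hand": 0.4}, {"tx": -0.6, "tz": -0.77, "hand": 0.4}, {"tx": -0.6, "tz": -0.77, "hand": 0.4}])

```text
validation failed for argument at $.se...
```

```bash
python3 -c "
from h import *
go(.503,.1755,.15,-94.7)"
```

```text
t 0.1 tcp [ 0.1781 -0.6245  0.2135] tz yaw -74.08 F [ 0.3 -0.1  0.4] op 1.001
d [ 0.3249  0.8    -0.0635] units tx,ty,tz [ -8.863   1.082 -11.335]
spin deg 20.62 units 3.436
```

Emit:
arm_command(series=[{"tx": -0.6, "ty": 0, "tz": -0.77, "spin": 0, "hand": 0.4}, {"tx": -0.6, "ty": 0, "tz": -0.77, "spin": 0, "hand": 0.4}, {"tx": -0.6, "ty": 0, "tz": -0.77, "spin": 0, "hand": 0.4}, {"tx": -0.6, "ty": 0, "tz": -0.77, "spin": 0, "hand": 0.4}, {"tx": -0.6, "ty": 0, "tz": -0.77, "spin": 0, "hand": 0.4}, {"tx": -0.6, "ty": 0, "tz": -0.77, "spin": 0, "hand": 0.4}, {"tx": -0.6, "ty": 0, "tz": -0.77, "spin": 0, "hand": 0.4}, {"tx": -0.6, "ty": 0, "tz": -0.77, "spin": 0, "hand": 0.4}, {"tx": -0.6, "ty": 0, "tz": -0.77, "spin": 0, "hand": 0.4}, {"tx": -0.6, "ty": 0, "tz": -0.77, "spin": 0, "hand": 0.4}, {"tx": -0.6, "ty": 0, "tz": -0.77, "spin": 0, "hand": 0.4}, {"tx": -0.6, "ty": 0, "tz": -0.77, "spin": 0, "hand": 0.4}])

```text
clock: 1.6
tcp_pos: [0.4418, 0.0285, 0.2145]
eef_rot: [-0.29, 2.072, -2.073]
ft_force: [1.4, -0.5, -0.1]
opening: 0.599
```

```bash
python3 -c "
from h import *
go(.503,.1755,.15,-94.7)"
```

```text
t 1.6 tcp [0.4418 0.0285 0.2145] tz yaw -74.06 F [ 1.4 -0.5 -0.1] op 0.599
d [ 0.0612  0.147  -0.0645] units tx,ty,tz [-1.654  1.074 -2.075]
spin deg 20.64 units 3.44
```

Emit:
arm_command(series=[{"tx": -0.55, "ty": 0, "tz": -0.69, "spin": 0, "hand": 0.4}, {"tx": -0.55, "ty": 0, "tz": -0.69, "spin": 0, "hand": 0.4}, {"tx": -0.55, "ty": 0, "tz": -0.69, "spin": 0, "hand": 0.4}, {"tx": 0, "ty": 0.5, "tz": 0, "spin": 1, "hand": 0.4}, {"tx": 0, "ty": 0.5, "tz": 0, "spin": 1, "hand": 0.4}, {"tx": 0, "ty": 0, "tz": 0, "spin": 1, "hand": 0.4}, {"tx": 0, "ty": 0, "tz": 0, "spin": 0.44, "hand": 0.4}, {"tx": 0, "ty": 0, "tz": 0, "spin": 0, "hand": 0.4}])

```text
clock: 2.6
tcp_pos: [0.5024, 0.1731, 0.1541]
eef_rot: [-0.088, -2.179, 2.179]
ft_force: [-0.2, -1.2, 0.0]
opening: 0.6
```

```bash
python3 -c "
from h import *
go(.503,.1755,.016,-94.7)
p,d,m=snap('wrist','w1.png')
X=pts(d,m);h=cv2.cvtColor(p,cv2.COLOR_RGB2HSV);H,S,V=[h[...,i].astype(int) for i in range(3)]
k=(H<14)&(H>4)&(S>200)&(X[...,2]>.026)&(X[...,2]<.04)&(d>0)
w=X[k];r=cv2.minAreaRect(w[:,:2].astype(np.float32)*1000);print(len(w),w.mean(0),r)
k=(S<70)&(X[...,2]<.03)&(X[...,2]>.008)&(d>0)&(V>90);k=k.astype(np.uint8)
n,l,s,c=cv2.connectedComponentsWithStats(k)
for i in range(1,n):
  if s[i,4]>200: w=X[l==i];print(s[i],w.min(0).round(4),w.max(0).round(4))
"
```

```text
t 2.6 tcp [0.5024 0.1731 0.1541] tz yaw -94.69 F [-0.2 -1.2  0. ] op 0.6
d [ 0.0006  0.0024 -0.1381] units tx,ty,tz [-0.009  2.302 -0.042]
spin deg 0.01 units 0.002
112 [0.5103083  0.17040142 0.03243707] ((506.1460876464844, 169.36534118652344), (59.13933181762695, 13.407174110412598), 8.52120304107666)
[213  50 187  52 277] [0.5846 0.1012 0.0165] [0.6106 0.2525 0.03  ]
[293  93  45  62 946] [0.5343 0.153  0.0131] [0.5844 0.1897 0.0219]
[204 101  45 131 587] [0.4729 0.239  0.0147] [0.5845 0.2585 0.0299]
[309 227  14  19 264] [0.4523 0.173  0.0175] [0.4706 0.186  0.0213]
```

View pics/w1.png

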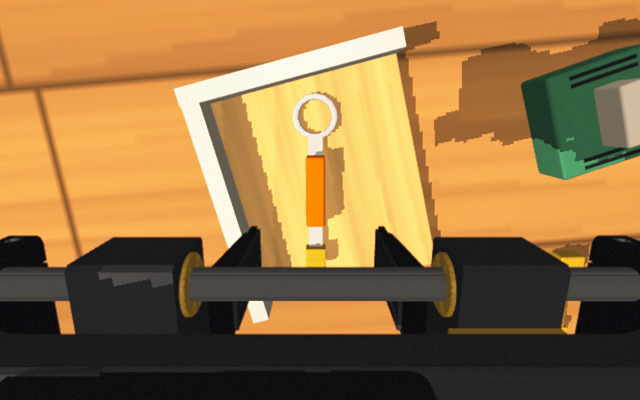

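The wrist view shows the orange grip spanning rows 155–225 at column 315 and the eye at (316,116). The key is parallel to the tool and centred between the fingers (about 246 and 390). I refine with rays.

```bash
python3 -c "
from h import *
f=np.load('pics/w1.png.npz');m={k:f[k] for k in f.files}
for u,v,z in((315.5,155,.032),(315,226,.032),(316,116,.016),(194,100,.042),(206,104,.042)): print(ray(m,u,v,z).round(4))
"
```

```text
[0.5352 0.1732 0.032 ]
[0.4748 0.1786 0.032 ]
[0.5659 0.1703 0.016 ]
[0.5855 0.2617 0.042 ]
[0.5818 0.2531 0.042 ]
```

Emit:
arm_command(series=[{"tx": -0.04, "ty": 0.6, "tz": -0.04, "spin": 0, "hand": 0.4}, {"tx": 0, "ty": 0.6, "tz": 0, "spin": 0, "hand": 0.4}, {"tx": 0, "ty": 0.6, "tz": 0, "spin": 0, "hand": 0.4}, {"tx": 0, "ty": 0.3, "tz": 0, "spin": 0, "hand": 0.4}, {"tx": 0, "ty": 0.18, "tz": 0, "spin": 0, "hand": 0.4}, {"tx": 0, "ty": 0, "tz": 0, "spin": 0, "hand": 0.9}, {"tx": 0, "ty": 0, "tz": 0, "spin": 0, "hand": 1}, {"tx": 0, "ty": 0, "tz": 0, "spin": 0, "hand": 1}, {"tx": 0, "ty": 0, "tz": 0, "spin": 0, "hand": 1}, {"tx": 0, "ty": 0, "tz": 0, "spin": 0, "hand": 1}, {"tx": 0, "ty": 0, "tz": 0, "spin": 0, "hand": 1}], newtons=40)

```text
clock: 4.03
tcp_pos: [0.5056, 0.1754, 0.0183]
eef_rot: [-0.09, -2.18, 2.18]
ft_force: [-0.3, -0.3, 2.6]
opening: 0.169
```

Emit:
arm_command(series=[{"tx": 0, "ty": -0.3, "tz": 0, "spin": 0, "hand": 1}, {"tx": 0, "ty": -0.6, "tz": 0, "spin": 0, "hand": 1}, {"tx": 0, "ty": -0.8, "tz": 0, "spin": 0, "hand": 1}, {"tx": 0, "ty": -0.8, "tz": 0.3, "spin": 0, "hand": 1}, {"tx": 0, "ty": -0.8, "tz": 0.4, "spin": 0, "hand": 1}, {"tx": 0, "ty": -0.65, "tz": 0.6, "spin": 0, "hand": 1}, {"tx": 0, "ty": 0, "tz": 0.8, "spin": 0, "hand": 1}, {"tx": 0, "ty": 0, "tz": 0.8, "spin": 0, "hand": 1}, {"tx": 0, "ty": 0, "tz": 0.8, "spin": 0, "hand": 1}, {"tx": 0, "ty": 0, "tz": 0.8, "spin": 0, "hand": 1}, {"tx": 0, "ty": 0, "tz": 0.8, "spin": 0, "hand": 1}, {"tx": 0, "ty": 0, "tz": 0.8, "spin": 0, "hand": 1}])

```text
clock: 5.52
tcp_pos: [0.4746, -0.1908, 0.2557]
eef_rot: [-0.091, -2.18, 2.18]
ft_force: [-0.0, -0.2, -1.8]
opening: 0.167
```

Emit:
arm_command(series=[{"tx": -0.1, "ty": 0, "tz": 0.8, "spin": 0, "hand": 1}, {"tx": -0.1, "ty": 0, "tz": 0.6, "spin": 0, "hand": 1}, {"tx": 0, "ty": 0, "tz": 0.4, "spin": 0, "hand": 1}, {"tx": 0, "ty": 0, "tz": 0, "spin": 0, "hand": 1}, {"tx": 0, "ty": 0, "tz": 0, "spin": 0, "hand": 1}])

```text
clock: 6.15
tcp_pos: [0.4782, -0.2971, 0.2549]
eef_rot: [-0.089, -2.18, 2.179]
ft_force: [-0.0, 0.6, -1.5]
opening: 0.167
```

```bash
python3 -c "
from h import *
go(.4795,-.302,.255)
p,d,m=snap('wrist','w2.png')
p2,d2,m2=snap('side','s2.png')
a=p[:,:,::-1];b=cv2.resize(p2[50:200,240:440,::-1],(640,480),interpolation=3)[:200+200]
cv2.imwrite('pics/c2.png',cv2.resize(np.hstack([a,b]),(800,250)) if 0 else cv2.resize(np.vstack([a,b]),(480,600)))
"
```

```text
t 6.15 tcp [ 0.4782 -0.2971  0.2549] tz yaw -94.69 F [-0.   0.6 -1.5] op 0.167
d [ 0.0013 -0.0049  0.0001] units tx,ty,tz [-0.028 -0.001  0.079]
```

View pics/c2.png

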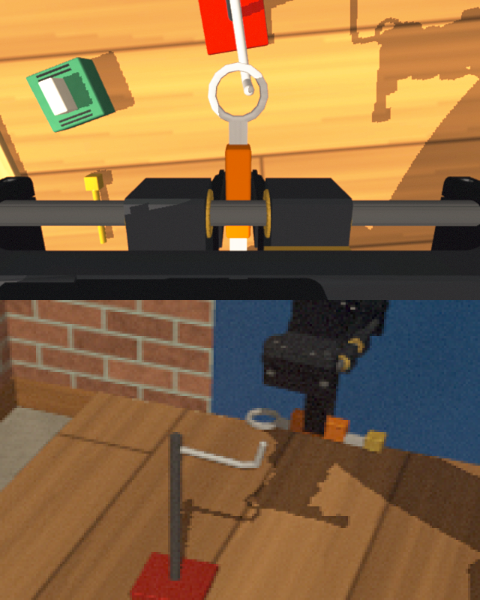

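The wrist view shows the eye centred at about (317,124) full-scale and the tip top at about (332,118), just inside the ring. I cast both at their heights.

```bash
python3 -c "
from h import *
f=np.load('pics/w2.png.npz');m={k:f[k] for k in f.files};d=f['d'];X=pts(d,m)
e=ray(m,317.5,124,.254);t=ray(m,332,118,.219);print(e,t,t-e)
print(X[112:124:3,326:340:3].round(3).tolist())
s=monitor.observe();print(s['tcp_pos']-e)
go(*(s['tcp_pos']+(t-e)*[1,1,0]))"
```

```text
[ 0.53898185 -0.30071524  0.254     ] [ 0.54065584 -0.30906406  0.219     ] [ 0.001674   -0.00834882 -0.035     ]
[[[0.544, -0.306, 0.21], [0.544, -0.308, 0.214], [0.544, -0.309, 0.217], [0.544, -0.311, 0.213], [0.544, -0.325, 0.001]], [[0.543, -0.306, 0.216], [0.542, -0.307, 0.22], [0.542, -0.309, 0.22], [0.542, -0.311, 0.219], [0.54, -0.325, 0.002]], [[0.541, -0.306, 0.219], [0.541, -0.307, 0.22], [0.541, -0.309, 0.221], [0.541, -0.311, 0.221], [0.54, -0.312, 0.218]], [[0.539, -0.306, 0.218], [0.539, -0.307, 0.22], [0.539, -0.309, 0.223], [0.539, -0.311, 0.221], [0.539, -0.312, 0.22]]]
[-0.06059011  0.00377762  0.00100762]
t 6.25 tcp [ 0.4784 -0.2969  0.255 ] tz yaw -94.65 F [-0.2  0.1 -1.2] op 0.165
d [ 0.0017 -0.0083  0.    ] units tx,ty,tz [-0.039 -0.     0.136]
```

Emit:
arm_command(series=[{"tx": -0.06, "ty": 0, "tz": 0.14, "spin": 0, "hand": 1}, {"tx": 0, "ty": 0, "tz": 0, "spin": 0, "hand": 1}, {"tx": 0, "ty": 0.2, "tz": 0, "spin": 0, "hand": 1}, {"tx": 0, "ty": 0.25, "tz": 0, "spin": 0, "hand": 1}, {"tx": 0, "ty": 0.25, "tz": 0, "spin": 0, "hand": 1}, {"tx": 0, "ty": 0.13, "tz": 0, "spin": 0, "hand": 1}, {"tx": 0, "ty": 0, "tz": 0, "spin": 0, "hand": 1}])

```text
clock: 7.12
tcp_pos: [0.4807, -0.3064, 0.2038]
eef_rot: [-0.088, -2.18, 2.177]
ft_force: [0.3, -0.7, -1.1]
opening: 0.161
```

```bash
python3 -c "
from h import *
go(.4795,-.302,.205)
p,d,m=snap('wrist','w3.png')
p2,d2,m2=snap('side','s3.png')
a=cv2.resize(p[60:220,220:420,::-1],(400,320),interpolation=3);b=cv2.resize(p2[80:180,280:405,::-1],(400,320),interpolation=3)
cv2.imwrite('pics/c3.png',np.hstack([a,b]))
"
```

```text
t 7.12 tcp [ 0.4807 -0.3064  0.2038] tz yaw -94.73 F [ 0.3 -0.7 -1.1] op 0.161
d [-0.0012  0.0044  0.0012] units tx,ty,tz [ 0.026 -0.02  -0.071]
```

View pics/c3.png

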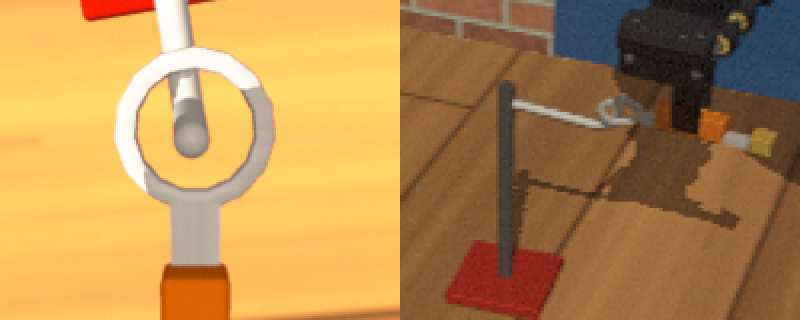

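The crop shows the tip inside the ring, near its centre, with no contact force. Releasing.

Emit:
arm_command(series=[{"tx": 0, "ty": 0, "tz": 0, "spin": 0, "hand": 0.3}, {"tx": 0, "ty": 0, "tz": 0, "spin": 0, "hand": 0.3}, {"tx": 0, "ty": 0, "tz": 0, "spin": 0, "hand": 0.3}, {"tx": 0, "ty": 0, "tz": 0, "spin": 0, "hand": 0.3}, {"tx": 0, "ty": 0, "tz": 0, "spin": 0, "hand": 0.3}, {"tx": 0, "ty": 0, "tz": 0, "spin": 0, "hand": 0.3}, {"tx": 0, "ty": 0, "tz": 0, "spin": 0, "hand": 0.3}, {"tx": 0, "ty": 0, "tz": 0, "spin": 0, "hand": 0.3}, {"tx": 0, "ty": 0, "tz": 0, "spin": 0, "hand": 0.3}, {"tx": 0, "ty": 0, "tz": 0, "spin": 0, "hand": 0.3}])

```text
clock: 8.48
tcp_pos: [0.4812, -0.3068, 0.2051]
eef_rot: [-0.09, -2.179, 2.179]
ft_force: [0.5, -0.7, -0.5]
opening: 0.697
```

```bash
python3 -c "
from h import *
go(.4795,-.302,.205)
p,d,m=snap('wrist','w4.png')
p2,d2,m2=snap('side','s4.png')
a=cv2.resize(p[60:220,220:420,::-1],(400,320),interpolation=3);b=cv2.resize(p2[80:180,280:405,::-1],(400,320),interpolation=3)
cv2.imwrite('pics/c4.png',np.hstack([a,b]))
"
```

```text
t 8.47 tcp [ 0.4812 -0.3068  0.2051] tz yaw -94.73 F [ 0.5 -0.7 -0.5] op 0.697
d [-0.0017  0.0048 -0.0001] units tx,ty,tz [ 0.034  0.001 -0.077]
```

View pics/c4.png

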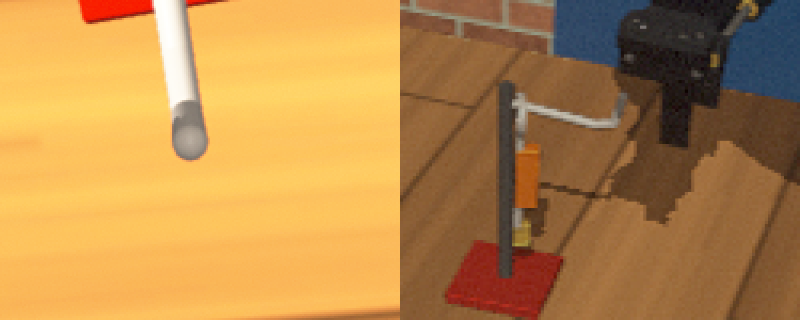

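The key hangs by its eye on the hook arm near the post, free of the gripper. Next the cover: I move above it and turn to knob yaw.

Emit:
arm_command(series=[{"tx": 0, "ty": -0.2, "tz": -0.3, "spin": 0, "hand": 0.5}, {"tx": 0, "ty": 0, "tz": -0.6, "spin": 0, "hand": 0.5}, {"tx": 0, "ty": 0, "tz": -0.8, "spin": 0, "hand": 0.5}, {"tx": -0.1, "ty": 0, "tz": -0.9, "spin": 0, "hand": 0.5}, {"tx": -0.2, "ty": 0, "tz": -0.8, "spin": 0, "hand": 0.5}, {"tx": -0.2, "ty": 0.3, "tz": -0.6, "spin": 0, "hand": 0.5}, {"tx": -0.27, "ty": 0.3, "tz": -0.24, "spin": -1, "hand": 0.5}, {"tx": 0, "ty": 0.2, "tz": 0, "spin": -1, "hand": 0.5}, {"tx": 0, "ty": 0, "tz": 0, "spin": -1, "hand": 0.5}, {"tx": 0, "ty": 0, "tz": 0, "spin": 0, "hand": 0.5}, {"tx": 0, "ty": 0, "tz": 0, "spin": 0, "hand": 0.5}])

```text
clock: 9.95
tcp_pos: [0.5484, -0.0566, 0.1699]
eef_rot: [-0.242, 2.098, -2.099]
ft_force: [0.3, -0.1, -0.4]
opening: 0.5
```

```bash
python3 -c "
from h import *
go(.548,-.056,.042,-76)
p,d,m=snap('wrist','w5.png')
X=pts(d,m);h=cv2.cvtColor(p,cv2.COLOR_RGB2HSV);H,S,V=[h[...,i].astype(int) for i in range(3)]
for nm,k in(('knob',(S<70)&(V>100)&(abs(X[...,2]-.064)<.003)),('green',(H>60)&(H<90)&(S>80)&(abs(X[...,2]-.038)<.004))):
  k=k&(d>0)&(abs(X[...,0]-.548)<.08)&(abs(X[...,1]+.056)<.08)
  w=X[k];r=cv2.minAreaRect(w[:,:2].astype(np.float32)*1000);print(nm,len(w),w.mean(0),r)
"
```

```text
t 9.95 tcp [ 0.5484 -0.0566  0.1699] tz yaw -76.79 F [ 0.3 -0.1 -0.4] op 0.5
d [-0.0004  0.0006 -0.1279] units tx,ty,tz [ 0.006  2.132 -0.012]
spin deg -0.79 units -0.131
knob 1399 [ 0.55070598 -0.0561156   0.06516919] ((549.7792358398438, -56.341552734375), (46.02351760864258, 19.892480850219727), 15.036761283874512)
green 6800 [ 0.55297997 -0.05554652  0.03925898] ((550.2298583984375, -55.93525695800781), (82.949951171875, 82.27813720703125), 14.792903900146484)
```

View pics/w5.png

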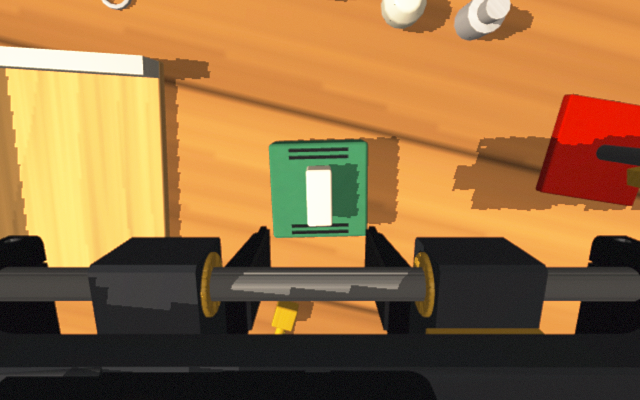

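The knob is centred at (318,197) in the image. Centre and size (46x20) match the given values, with yaw 14.9°.

Emit:
arm_command(series=[{"tx": -0.03, "ty": 0.5, "tz": 0, "spin": -0.28, "hand": 0.5}, {"tx": 0, "ty": 0.6, "tz": 0, "spin": 0, "hand": 0.5}, {"tx": 0, "ty": 0.6, "tz": 0, "spin": 0, "hand": 0.5}, {"tx": 0, "ty": 0.3, "tz": 0, "spin": 0, "hand": 0.5}, {"tx": 0, "ty": 0.1, "tz": 0, "spin": 0, "hand": 0.5}, {"tx": 0, "ty": 0, "tz": 0, "spin": 0, "hand": 0.8}, {"tx": 0, "ty": 0, "tz": 0, "spin": 0, "hand": 1}, {"tx": 0, "ty": 0, "tz": 0, "spin": 0, "hand": 1}, {"tx": 0, "ty": 0, "tz": 0, "spin": 0, "hand": 1}, {"tx": 0, "ty": 0, "tz": 0, "spin": 0, "hand": 1}], newtons=40)

```text
clock: 11.25
tcp_pos: [0.5507, -0.0568, 0.0442]
eef_rot: [-0.271, 2.081, -2.082]
ft_force: [0.2, -1.0, 5.3]
opening: 0.207
```

```bash
python3 -c "
from h import *
a=np.radians(9.5);e=np.array([[np.cos(a),-np.sin(a)],[np.sin(a),np.cos(a)]])
t=np.array([.5838,.2579])+e@[-.072,-.072];print(t)
go(t[0],t[1],.12,-80.5)"
```

```text
[0.52467086 0.17500401]
t 11.25 tcp [ 0.5507 -0.0568  0.0442] tz yaw -75.05 F [ 0.2 -1.   5.3] op 0.207
d [-0.026   0.2318  0.0758] units tx,ty,tz [-0.58  -1.267 -3.844]
spin deg 5.45 units 0.909
```

Emit:
arm_command(series=[{"tx": 0, "ty": -0.4, "tz": 0, "spin": 0, "hand": 1}, {"tx": 0, "ty": -0.5, "tz": 0, "spin": 0, "hand": 1}, {"tx": -0.08, "ty": -0.37, "tz": -0.4, "spin": 0, "hand": 1}, {"tx": -0.1, "ty": 0, "tz": -0.8, "spin": 0, "hand": 1}, {"tx": -0.1, "ty": 0, "tz": -0.9, "spin": 0, "hand": 1}, {"tx": -0.1, "ty": 0, "tz": -0.8, "spin": 0, "hand": 1}, {"tx": -0.1, "ty": 0, "tz": -0.6, "spin": 0, "hand": 1}, {"tx": -0.1, "ty": 0, "tz": -0.34, "spin": 0, "hand": 1}, {"tx": 0, "ty": 0, "tz": 0, "spin": 0.91, "hand": 1}, {"tx": 0, "ty": 0, "tz": 0, "spin": 0, "hand": 1}, {"tx": 0, "ty": 0, "tz": 0, "spin": 0, "hand": 1}])

```text
clock: 12.62
tcp_pos: [0.5235, 0.1747, 0.1185]
eef_rot: [-0.18, 2.135, -2.135]
ft_force: [-0.8, 0.1, -3.0]
opening: 0.2
```

```bash
python3 -c "
from h import *
go(.5247,.175,.0565,-80.5)
p,d,m=snap('wrist','w6.png')
X=pts(d,m);h=cv2.cvtColor(p,cv2.COLOR_RGB2HSV);H,S,V=[h[...,i].astype(int) for i in range(3)]
k=(S<70)&(V>90)&(abs(X[...,2]-.042)<.003)&(d>0)
w=X[k];r=cv2.minAreaRect(w[:,:2].astype(np.float32)*1000);print(len(w),r)
w=X[(H>60)&(H<90)&(S>80)&(d>0)&(X[...,2]>.1)&(X[...,2]<.13)];print('green',len(w),np.median(w,0),cv2.minAreaRect(w[:,:2].astype(np.float32)*1000))
"
```

```text
t 12.62 tcp [0.5235 0.1747 0.1185] tz yaw -80.45 F [-0.8  0.1 -3. ] op 0.2
d [ 0.0012  0.0003 -0.062 ] units tx,ty,tz [-0.021  1.034 -0.002]
spin deg 0.05 units 0.009
8809 ((557.0614013671875, 179.64419555664062), (108.19937133789062, 175.27720642089844), 10.082096099853516)
green 9506 [0.54758088 0.18101176 0.11348131] ((522.9639892578125, 176.33038330078125), (82.8706283569336, 82.80620574951172), 9.491491317749023)
```

View pics/w6.png

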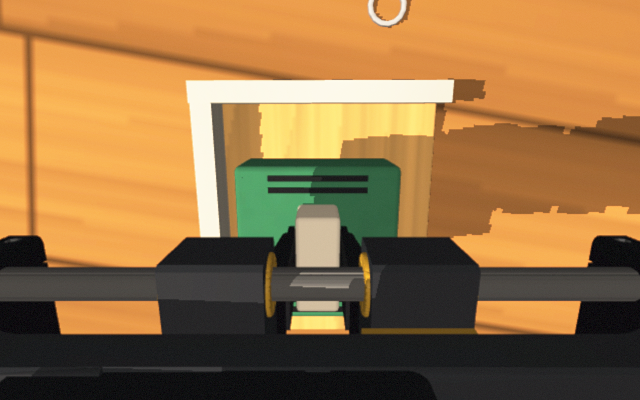

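The cover is held level at 9.5°, parallel to the fences (far fence edge flat along row 80). Lowering onto the plate.

Emit:
arm_command(series=[{"tx": 0, "ty": 0.4, "tz": 0, "spin": 0, "hand": 1}, {"tx": 0, "ty": 0.4, "tz": 0, "spin": 0, "hand": 1}, {"tx": 0, "ty": 0.2, "tz": 0, "spin": 0, "hand": 1}, {"tx": 0, "ty": 0.03, "tz": 0, "spin": 0, "hand": 1}, {"tx": 0, "ty": 0, "tz": 0, "spin": 0, "hand": 1}, {"tx": 0, "ty": 0, "tz": 0, "spin": 0, "hand": 1}])

```text
clock: 13.42
tcp_pos: [0.5248, 0.1752, 0.0585]
eef_rot: [-0.175, 2.134, -2.134]
ft_force: [-0.0, -0.2, -2.2]
opening: 0.208
```

```bash
python3 -c "
from h import *
go(.5247,.175,.0565,-80.5)"
```

```text
t 13.43 tcp [0.5248 0.1752 0.0585] tz yaw -80.5 F [-0.  -0.2 -2.2] op 0.208
d [-0.0001 -0.0002 -0.002 ] units tx,ty,tz [0.003 0.034 0.002]
spin deg -0.0 units -0.0
```

Still about 2 mm in the air. I lower in small steps to contact.

Emit:
arm_command(series=[{"tx": 0, "ty": 0.025, "tz": 0, "spin": 0, "hand": 1}, {"tx": 0, "ty": 0.02, "tz": 0, "spin": 0, "hand": 1}, {"tx": 0, "ty": 0, "tz": 0, "spin": 0, "hand": 1}])

```text
clock: 13.8
tcp_pos: [0.5249, 0.1752, 0.0562]
eef_rot: [-0.176, 2.134, -2.134]
ft_force: [-2.2, -0.5, 6.8]
opening: 0.209
```

Emit:
arm_command(series=[{"tx": -0.1, "ty": 0, "tz": -0.1, "spin": 0, "hand": 1}, {"tx": -0.15, "ty": 0, "tz": -0.15, "spin": 0, "hand": 1}, {"tx": -0.1, "ty": 0, "tz": -0.1, "spin": 0, "hand": 1}, {"tx": -0.05, "ty": 0, "tz": -0.05, "spin": 0, "hand": 1}, {"tx": 0, "ty": 0, "tz": 0, "spin": 0, "hand": 1}])

```text
clock: 14.42
tcp_pos: [0.5453, 0.2031, 0.0562]
eef_rot: [-0.174, 2.134, -2.133]
ft_force: [0.4, 0.1, 5.5]
opening: 0.206
```

```bash
cat >> h.py <<'E'
def st():
    s=monitor.observe();a=np.radians(9.5);e=np.array([[np.cos(a),np.sin(a)],[-np.sin(a),np.cos(a)]])
    M=R.from_rotvec(s['eef_rot']).as_matrix()
    print('t',round(s['clock'],2),'board xy mm',(e@(s['tcp_pos'][:2]-[.5838,.2579])*1000).round(2),'z',s['tcp_pos'][2].round(4),'F board',(e@s['ft_force'][:2]).round(1),s['ft_force'][2].round(1),'yaw',np.degrees(np.arctan2(M[1,2],M[0,2])).round(2),'Mz',s['torque'].round(2))
E
python3 -c "
from h import *
st()"
```

```text
t 14.43 board xy mm [-47.04 -47.65] z 0.0562 F board [ 0.4 -0. ] 5.5 yaw -80.48 Mz [-0.1   0.    0.02]
```

Emit:
arm_command(series=[{"tx": -0.04, "ty": 0, "tz": -0.05, "spin": 0, "hand": 1}, {"tx": 0, "ty": 0, "tz": -0.04, "spin": 0, "hand": 1}, {"tx": 0, "ty": 0, "tz": 0, "spin": 0, "hand": 1}])

```text
clock: 14.8
tcp_pos: [0.5469, 0.2079, 0.0562]
eef_rot: [-0.174, 2.132, -2.134]
ft_force: [1.5, -3.7, 4.4]
opening: 0.206
```

```bash
python3 -c "
from h import *
st()"
```

```text
t 14.8 board xy mm [-44.61 -43.18] z 0.0562 F board [ 0.9 -3.9] 4.4 yaw -80.45 Mz [-0.58 -0.07  0.18]
```

Emit:
arm_command(series=[{"tx": -0.03, "ty": 0, "tz": 0, "spin": 0, "hand": 1}, {"tx": -0.03, "ty": 0, "tz": 0, "spin": 0, "hand": 1}, {"tx": 0, "ty": 0, "tz": 0, "spin": 0, "hand": 1}])

```text
clock: 15.18
tcp_pos: [0.5495, 0.2084, 0.0562]
eef_rot: [-0.177, 2.133, -2.136]
ft_force: [-2.2, -3.9, 8.7]
opening: 0.208
```

```bash
python3 -c "
from h import *
st()"
```

```text
t 15.18 board xy mm [-42.   -43.17] z 0.0562 F board [-2.8 -3.5] 8.7 yaw -80.46 Mz [-0.63  0.34  0.18]
```

Emit:
arm_command(series=[{"tx": -0.03, "ty": 0, "tz": -0.02, "spin": 0, "hand": 1}, {"tx": -0.03, "ty": 0, "tz": -0.02, "spin": 0, "hand": 1}, {"tx": 0, "ty": 0, "tz": 0, "spin": 0, "hand": 1}])

```text
clock: 15.55
tcp_pos: [0.5509, 0.2087, 0.0562]
eef_rot: [-0.184, 2.13, -2.144]
ft_force: [-8.8, -15.4, 15.3]
opening: 0.209
```

```bash
python3 -c "
from h import *
st()"
```

```text
t 15.55 board xy mm [-40.62 -43.1 ] z 0.0562 F board [-11.2 -13.7] 15.3 yaw -80.45 Mz [-2.2   1.52 -0.  ]
```

Emit:
arm_command(series=[{"tx": -0.03, "ty": 0.015, "tz": -0.01, "spin": 0, "hand": 1}, {"tx": -0.01, "ty": 0.015, "tz": 0, "spin": 0, "hand": 1}, {"tx": 0, "ty": 0, "tz": 0, "spin": 0, "hand": 1}, {"tx": 0, "ty": 0, "tz": 0, "spin": 0, "hand": 1}], newtons=55)

```text
clock: 16.05
tcp_pos: [0.5512, 0.2087, 0.0561]
eef_rot: [-0.191, 2.13, -2.148]
ft_force: [-21.5, -18.8, 30.1]
opening: 0.206
```

```bash
python3 -c "
from h import *
st()
p,d,m=snap('wrist','w7.png');q,d2,m2=snap('side','s7.png');snap('top','t7.png')
X=pts(d,m);h=cv2.cvtColor(p,cv2.COLOR_RGB2HSV);H,S,V=[h[...,i].astype(int) for i in range(3)]
g=X[(H>60)&(H<90)&(S>80)&(d>0)&(abs(X[...,2]-.05)<.006)]
print('top plane',np.linalg.lstsq(np.c_[g[:,:2]-g[:,:2].mean(0),np.ones(len(g))],g[:,2],rcond=None)[0],cv2.minAreaRect(g[:,:2].astype(np.float32)*1000))
b=cv2.resize(q[240:360,215:365,::-1],(500,400),interpolation=3);a=cv2.resize(p[20:260,150:450,::-1],(500,400),interpolation=3)
cv2.imwrite('pics/c7.png',cv2.resize(np.hstack([a,b]),(800,320)))
st()"
```

```text
t 16.05 board xy mm [-40.26 -43.11] z 0.0561 F board [-24.4 -15. ] 30.1 yaw -80.42 Mz [-3.04  3.4   0.11]
top plane [-0.01029521 -0.0041558   0.05123394] ((550.04296875, 210.24403381347656), (83.19742584228516, 82.58816528320312), 9.762367248535156)
t 16.2 board xy mm [-40.3  -43.11] z 0.0561 F board [-24.  -14.7] 29.5 yaw -80.43 Mz [-3.    3.36  0.07]
```

View pics/c7.png

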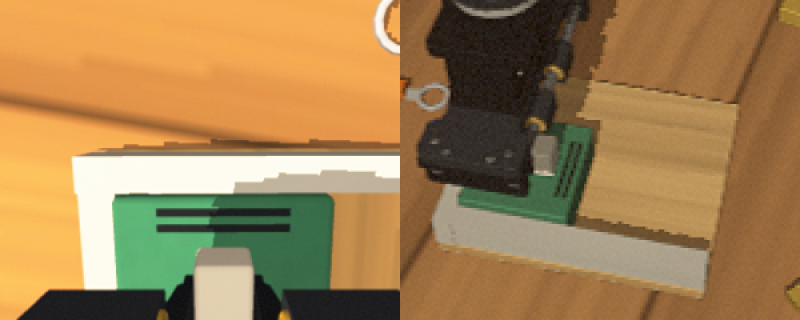

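The crops show the cover against both fences with no visible gap. I check its tilt against the plate and earlier views, and the yaw of fence faces against the cover's.

```bash
python3 - <<'E'
from h import *
def pl(g):
    c=np.linalg.lstsq(np.c_[g[:,:2]-g[:,:2].mean(0),np.ones(len(g))],g[:,2],rcond=None)[0];return len(g),c.round(4)
for n,z in(('w5',.038),('w6',.112),('w7',.05)):
    f=np.load(f'pics/{n}.png.npz');p,d=f['p'],f['d'];m={k:f[k] for k in f.files};X=pts(d,m)
    h=cv2.cvtColor(p,cv2.COLOR_RGB2HSV);H,S,V=[h[...,i].astype(int) for i in range(3)]
    gm=(H>60)&(H<90)&(S>80)&(d>0)&(abs(X[...,2]-z)<.004);print(n,'cover',pl(X[gm]))
    fm=(S<70)&(V>90)&(d>0)&(abs(X[...,2]-.042)<.003);print(n,'fence',pl(X[fm]))
    if n!='w5':
        # far fence outer/inner edge, per column, in px -> world at z=.042 ; cover far edge
        for nm,mask,zz in(('fence far edge',fm,.042),('cover far edge',gm,z)):
            cols=range(235,390,3) if nm[0]=='f' else range(250,390,3)
            q=[]
            for c in cols:
                r=np.flatnonzero(mask[:,c])
                if len(r): q.append(ray(m,c,r[0]-.5,zz)[:2])
            vx,vy,x0,y0=cv2.fitLine(np.array(q,np.float32),cv2.DIST_HUBER,0,.01,.01).ravel()
            print(n,nm,'angle',(np.degrees(np.arctan2(vy,vx))%180-90).round(2),'at',x0.round(4),y0.round(4))
E
```

```text
w5 cover (6800, array([-0.0032, -0.0025,  0.0393]))
w5 fence (3242, array([0.0046, 0.0088, 0.0427]))
w6 cover (9183, array([-0.0147, -0.0029,  0.1134]))
w6 fence (8809, array([ 0.0006, -0.0004,  0.0432]))
w6 fence far edge angle 9.57 at 0.6087 0.1969
w6 cover far edge angle 9.56 at 0.5629 0.19
w7 cover (9081, array([-0.0103, -0.0042,  0.0512]))
w7 fence (11350, array([-0.0042, -0.0011,  0.0433]))
w7 fence far edge angle 10.04 at 0.6041 0.2237
w7 cover far edge angle 9.52 at 0.5901 0.2239
```

Flush is supported: the cover's far edge sits 14 mm (one fence thickness) from the fence's outer edge. The plane fit hints at about 0.4° of in-hand pitch. I ease the x push and soften the grip so the cover settles flat, then re-grip and press again.

Emit:
arm_command(series=[{"tx": 0.06, "ty": 0, "tz": 0.02, "spin": 0, "hand": 1}, {"tx": 0, "ty": 0, "tz": 0, "spin": 0, "hand": 1}, {"tx": 0, "ty": 0, "tz": 0, "spin": 0, "hand": 1}], newtons=5)

```text
clock: 16.58
tcp_pos: [0.5529, 0.209, 0.0547]
eef_rot: [-0.174, 2.129, -2.137]
ft_force: [0.3, -8.1, 6.3]
opening: 0.21
```

Emit:
arm_command(series=[{"tx": 0, "ty": 0, "tz": 0, "spin": 0, "hand": 1}, {"tx": 0, "ty": 0, "tz": 0, "spin": 0, "hand": 1}, {"tx": 0, "ty": 0, "tz": 0, "spin": 0, "hand": 1}, {"tx": -0.03, "ty": 0, "tz": -0.02, "spin": 0, "hand": 1}, {"tx": -0.02, "ty": 0, "tz": 0, "spin": 0, "hand": 1}, {"tx": 0, "ty": 0, "tz": 0, "spin": 0, "hand": 1}, {"tx": 0, "ty": 0, "tz": 0, "spin": 0, "hand": 1}], newtons=55)

```text
clock: 17.45
tcp_pos: [0.5529, 0.209, 0.0548]
eef_rot: [-0.183, 2.128, -2.144]
ft_force: [-10.2, -15.7, 16.9]
opening: 0.207
```

```bash
python3 - <<'E'
from h import *
st()
p,d,m=snap('wrist','w8.png');X=pts(d,m)
h=cv2.cvtColor(p,cv2.COLOR_RGB2HSV);H,S,V=[h[...,i].astype(int) for i in range(3)]
for mk in((H>60)&(H<90)&(S>80)&(d>0)&(abs(X[...,2]-.05)<.005),(S<70)&(V>90)&(d>0)&(abs(X[...,2]-.042)<.003)):
    g=X[mk];print(len(g),np.linalg.lstsq(np.c_[g[:,:2]-g[:,:2].mean(0),np.ones(len(g))],g[:,2],rcond=None)[0].round(4))
q,_,_=snap('side','s8.png')
cv2.imwrite('pics/c8.png',np.hstack([cv2.resize(q[80:180,280:405,::-1],(400,320),interpolation=3),cv2.resize(p[60:260,180:430,::-1],(400,320),interpolation=3)]))
st()
E
```

```text
t 17.45 board xy mm [-38.56 -43.11] z 0.0548 F board [-12.6 -13.8] 16.9 yaw -80.44 Mz [-2.52  1.39  0.1 ]
8640 [-0.0117 -0.0042  0.0512]
11346 [-0.0039 -0.0015  0.0433]
t 17.55 board xy mm [-38.54 -43.08] z 0.0548 F board [-12.8 -13.3] 17.6 yaw -80.44 Mz [-2.46  1.37  0.04]
```

View pics/c8.png

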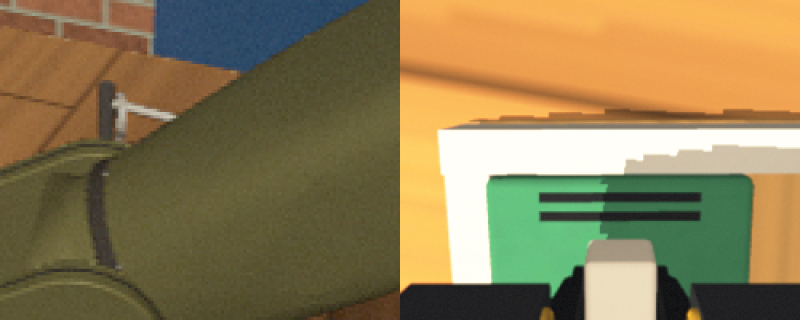

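The slope didn't change after the cover was loosened and resettled, so it comes from the view, not a real tilt. The key's eye is still on the hook. One more firm press, then hand in.

Emit:
arm_command(series=[{"tx": -0.02, "ty": 0.01, "tz": -0.015, "spin": 0, "hand": 1}, {"tx": 0, "ty": 0, "tz": 0, "spin": 0, "hand": 1}, {"tx": 0, "ty": 0, "tz": 0, "spin": 0, "hand": 1}, {"tx": 0, "ty": 0, "tz": 0, "spin": 0, "hand": 1}])

```text
clock: 18.05
tcp_pos: [0.553, 0.2091, 0.0548]
eef_rot: [-0.187, 2.127, -2.148]
ft_force: [-15.1, -20.6, 23.4]
opening: 0.206
```

```bash
python3 -c "
from h import *
st();print(job.hand_in());st()"
```

```text
t 18.05 board xy mm [-38.42 -43.1 ] z 0.0548 F board [-18.2 -17.8] 23.4 yaw -80.43 Mz [-3.15  2.23  0.11]
the job is handed in; nothing more can be done
None
the job is handed in; nothing more can be done
```

I hung the orange vent key by its eye on the hook and let go. I then laid the green cover on the board, pressed it into the corner, and handed in at 18 s while still holding it there. No verdict was reported.

**Key:** After release it hung vertically on the hook arm, near the post. In the last side view the ring was still on the hook; the arm hid the rest of the key.

**Cover:** The last reading showed about 18 N against each fence and about 23 N down on the plate, with almost no twist. In the wrist image its far edge was 14 mm from the fence's outer edge, which is one fence thickness, so it is flush there. I saw no gap at the other fence.

**Checks that disagreed:**
- A depth fit showed the cover's top tilted about 0.4° relative to the fence tops. It stayed the same after I loosened and re-gripped the cover, so I put it down to the view.
- One fence-edge fit read 10.0°, while the cover and an earlier fit read 9.5°. That edge was partly in shadow.
- During the re-grip the gripper slid about 2 mm along the knob.

I did not touch the bystanders and the arm kept clear of them, but I did not check them again at the end.

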